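Restock the kiln-prop flow rack

TASK

Put the three loose square kiln props from the bench into the sloped roller rack: lay each one lengthwise into the upper end, under the shelf, of the lane that already holds a prop of its own length, and let it run down until it closes up against the one ahead. One of the short ones lies askew on top of the long one, so take it first. Leave the jar, the bowl and the standing tube where they are.

Things in the scene. Friction and masses are not known exactly. Their poses are not given: they have to be found in the camera images.
- rack: the steel prop rack, fixed on the bench, 0.26 m long (x), 0.27 m wide. Origin on the bench top under the middle of the lane mouths; x runs from the mouths down the lanes (roughly to the robot's right), y left of that, z up. Two roller lanes, centre lines at y = +50 and -50 mm; roller tops 110 mm above the bench at the mouths, 71 mm at the end stops. 20 mm legs at y = +-122 mm; the tall pair, at x = 100 mm, carries the over-shelf
- shelf_edge (a point): middle of the lower edge, on the loading side, of the rack's slatted wooden over-shelf, 19 mm beyond the mouths and 250 mm above the bench. The shelf is 14 mm thick, 129 mm deep, 270 mm wide; steel arms under its two ends hang 12 mm lower, from 3 mm behind its edge on. Cups fixed on it reach 320 mm. It leaves no room for an upright tool over the mouths: load with the tool leaning back, away from the shelf. Axes as the rack
- mouth_left (a point): upper, loading end (mouth) of the left lane (looking down the lanes; rack's y = +50 mm), on its centre line at roller-top level. x runs down the lane, 9 degrees below level; y left; z square to the rollers. Lane 250 mm long to its end stop, 64 mm wide between thin guides that rise 9 mm above the rollers (hold a prop by its upper part to keep the fingers above them) and flare 6 mm each side in the first 36 mm
- mouth_right (a point): upper, loading end (mouth) of the right lane (rack's y = -50 mm), the same as the left. Rollers are 20 mm across, every 30 mm, the first 12 mm inside the mouth; they turn freely but are braked, so a prop let go on them runs down by itself at some 0.2 m/s. Before the mouths a sill bar sticks out 12 mm, 5 mm below the rollers
- stock_long_mid (a point): a square kiln prop of buff fired clay, 110 mm long, 50 mm wide and 50 mm high as it lies, about 0.44 kg; only length tells props apart. Point: its centre; x along its length, z up. Already in the rack, at the end stop of the left or the right lane (it varies): that lane is for long props
- stock_short_mid (a point): a square kiln prop of buff fired clay, 70 mm long, 50 mm wide and 50 mm high as it lies, about 0.28 kg; only length tells props apart. Point: its centre; x along its length, z up. Already in the rack, at the end stop of the other lane: that lane is for short props
- long_a_mid (a point): a square kiln prop of buff fired clay, 110 mm long, 50 mm wide and 50 mm high as it lies, about 0.44 kg; only length tells props apart. Point: its centre; x along its length, z up. Lies on the bench, with short_a lying askew on it; belongs with the long prop in the rack
- short_a_mid (a point): a square kiln prop of buff fired clay, 70 mm long, 50 mm wide and 50 mm high as it lies, about 0.28 kg; only length tells props apart. Point: its centre; x along its length, z up. Lies askew on long_a (centre 75 mm above the bench); belongs with the short prop in the rack
- short_b_mid (a point): a square kiln prop of buff fired clay, 70 mm long, 50 mm wide and 50 mm high as it lies, about 0.28 kg; only length tells props apart. Point: its centre; x along its length, z up. Lies on the bench by itself; belongs with the short prop in the rack
- jar: a lidded brown stoneware jar, 82 mm across; its rim is 63 mm high, the small lid knob (22 mm across) 82 mm; standing on the bench; origin at the centre of its underside. To be left alone
- bowl: a pale grey-green stoneware bowl, 110 mm across and 50 mm high, on the bench; origin at the centre of its underside. To be left alone
- tube: a round hollow kiln prop of buff clay standing on end, 60 mm across and 75 mm high; origin at the centre of its underside. To be left alone
There are look-alikes about, which are no part of the job. Of the things shaped like the bowl, the grey one is meant.

How it is judged (in metres and radians):
At the end, for the whole second after the job is handed in: Each loose prop lies flat and lengthwise (0.12 rad) on the rollers, within 14 mm of the centre line, in the lane whose first prop has its length, closed up to the stop (8 mm of gaps in all); first props still at their stops; all at rest, released; jar, bowl, tube upright, within 30 mm ((((x of stock_long_mid in the frame of mouth_left between 0.187 and 0.225 m and y of stock_long_mid in the frame of mouth_left between -0.014 and 0.014 m and z of stock_long_mid in the frame of mouth_left between 0.015 and 0.032 m and angle between the x axis of stock_long_mid and the x axis of mouth_left, either way round below 0.12 rad) and (x of long_a_mid in the frame of mouth_left between 0.077 and 0.225 m and y of long_a_mid in the frame of mouth_left between -0.014 and 0.014 m and z of long_a_mid in the frame of mouth_left between 0.015 and 0.032 m and angle between the x axis of long_a_mid and the x axis of mouth_left, either way round below 0.12 rad) and (x of stock_short_mid in the frame of mouth_right between 0.207 and 0.225 m and y of stock_short_mid in the frame of mouth_right between -0.014 and 0.014 m and z of stock_short_mid in the frame of mouth_right between 0.015 and 0.032 m and angle between the x axis of stock_short_mid and the x axis of mouth_right, either way round below 0.12 rad) and (x of short_a_mid in the frame of mouth_right between 0.067 and 0.225 m and y of short_a_mid in the frame of mouth_right between -0.014 and 0.014 m and z of short_a_mid in the frame of mouth_right between 0.015 and 0.032 m and angle between the x axis of short_a_mid and the x axis of mouth_right, either way round below 0.12 rad) and (x of short_b_mid in the frame of mouth_right between 0.067 and 0.225 m and y of short_b_mid in the frame of mouth_right between -0.014 and 0.014 m and z of short_b_mid in the frame of mouth_right between 0.015 and 0.032 m and angle between the x axis of short_b_mid and the x axis of mouth_right, either way round below 0.12 rad)) or ((x of stock_long_mid in the frame of mouth_right between 0.187 and 0.225 m and y of stock_long_mid in the frame of mouth_right between -0.014 and 0.014 m and z of stock_long_mid in the frame of mouth_right between 0.015 and 0.032 m and angle between the x axis of stock_long_mid and the x axis of mouth_right, either way round below 0.12 rad) and (x of long_a_mid in the frame of mouth_right between 0.077 and 0.225 m and y of long_a_mid in the frame of mouth_right between -0.014 and 0.014 m and z of long_a_mid in the frame of mouth_right between 0.015 and 0.032 m and angle between the x axis of long_a_mid and the x axis of mouth_right, either way round below 0.12 rad) and (x of stock_short_mid in the frame of mouth_left between 0.207 and 0.225 m and y of stock_short_mid in the frame of mouth_left between -0.014 and 0.014 m and z of stock_short_mid in the frame of mouth_left between 0.015 and 0.032 m and angle between the x axis of stock_short_mid and the x axis of mouth_left, either way round below 0.12 rad) and (x of short_a_mid in the frame of mouth_left between 0.067 and 0.225 m and y of short_a_mid in the frame of mouth_left between -0.014 and 0.014 m and z of short_a_mid in the frame of mouth_left between 0.015 and 0.032 m and angle between the x axis of short_a_mid and the x axis of mouth_left, either way round below 0.12 rad) and (x of short_b_mid in the frame of mouth_left between 0.067 and 0.225 m and y of short_b_mid in the frame of mouth_left between -0.014 and 0.014 m and z of short_b_mid in the frame of mouth_left between 0.015 and 0.032 m and angle between the x axis of short_b_mid and the x axis of mouth_left, either way round below 0.12 rad))) and linear speed of each of long_a, short_a, short_b, stock_long, stock_short below 0.02 m/s and contact force between the fingers and long_a below 0.5 N and contact force between the fingers and short_a below 0.5 N and contact force between the fingers and short_b below 0.5 N and contact force between the fingers and stock_long below 0.5 N and contact force between the fingers and stock_short below 0.5 N and angle between each of jar, bowl, tube's own z axis and vertical below 0.15 rad); the robot touches nothing.
It fails at once if the jar is moved more than 30 mm (distance of jar from where it was at the start of the episode above 0.03 m).
It fails at once if the bowl is moved more than 30 mm (distance of bowl from where it was at the start of the episode above 0.03 m).
It fails at once if the tube is moved more than 30 mm (distance of tube from where it was at the start of the episode above 0.03 m).
It also fails if it takes over 72 s, if anything falls off the work surface, if the arm or the gripper's body presses on something with over 40 N, if the wrist force passes 120 N, or if a joint passes its speed limit or range.

ROBOT

A 7-joint arm with a two-finger parallel gripper is mounted at the origin on the work surface. World frame = base frame: x ahead of the robot, y to its left, z up, the work surface at z = 0. Lengths are in mm, angles in rad, forces in N, time in s.
With the tool pointing down it reaches from about 350 to 900 mm from the base axis. Payload 7.2 kg.
Tool frame: the origin (TCP) lies where the fingers leave the gripper's body, on its centre line; the fingertips stand 80 mm ahead of it and the grasp point (between the pads) lies 61 mm ahead of it; x points along the fingers, y is the direction in which the jaws open and shut, and the axes are right-handed (so a half turn about x gives the same grasp; the last joint's range is limited). The gripper opens to 88 mm and grips with 3 to 60 N. Pads are 20 mm wide; open, the fingers measure 115 mm over their backs; the gripper's body (75 mm by 178 mm) begins 61 mm behind the grasp point.
Start: joints at [-1.36, 0.411, -0.013, 1.596, 0.006, 1.134, -0.082], TCP at [172.01, 600.865, 302.653] pointing down, gripper open.
Joint ranges: [-2.95, 2.95], [-0.29, 1.99], [-1.47, 1.44], [0.14, 2.54], [-1.03, 4.17], [0.13, 1.85], [-2.86, 2.86]. Speed limits (rad/s): [2.39, 2.39, 3.01, 3.01, 3.14, 3.14, 3.14].

INTERFACE

Orientations are given as a rotation vector (axis times angle).
In Python, from cell import sense, read_camera, job_done gives the robot as it stands. The module is installed in compiled form; this text tells all that it offers.
- The arm moves only by the tool drive_tool, never from a script. Its argument "deltas" is a list of rows, each an object with "delta_pos": the shift along the world's x, y, z in cm, a list of three; "yaw": the turn about the world's z in degrees. A call has 1 to 20 rows; each row is the pose to reach, as a shift and turn from the pose commanded when the call began; what a row does not reach only later rows make up. A row lasts 1/8 s, in which the tool goes at most 62.5 mm and 10.7 degrees, less where a joint would pass 70% of its speed; a pose out of reach is approached as far as the arm can. A call with a gripper value outside its range is refused whole. "claw" is the opening, from -1 (shut) to 1 (fully open), set as the call begins (left out, the last holds). The fingers move at their own pace and stop on an object; "force" is the grip in N (left out, the last holds). Time passes only in rows, so rows that repeat a pose let the fingers close. It gives the time, the measured TCP pose, the force and the opening at its end, in the units of the state.
- sense(): the state, without advancing time (a new reading comes with each control period).
- read_camera(name): name is "side" or "top" or "wrist"; returns a dict with "image" (400x640x3 uint8, red, green, blue), "fx", "fy", "cx", "cy" (pixels), "rvec" (rotation vector, rad) and "tvec" (3), from world to camera coordinates, as OpenCV has them; the wrist camera has in their place "T_tool_cam" (4x4, takes a point from camera to tool coordinates, whose origin is the TCP and whose axes are the tool frame's). Camera axes: x right, y down, z forward; pixel columns grow to the right and rows downward; lengths in mm; the calibration is good to about 2 mm. A picture is of the moment at which its call begins: read the wrist's pose just before it. There is no depth.
- job_done(): hands the job in, once; it reports no verdict.
The state is a dict: "time": time; "joint_positions": joint angles; "qvel": joint speeds; "tau": joint torques, N m; "ee_pos": TCP position; "tool_rot": TCP orientation; "ft_force": force on the tool from outside, world axes, zero at the start; "wrist_torque": the same for the moment, N m; "gripper_width": finger opening in mm.
Only numpy, scipy, OpenCV 4.12 (cv2) and the standard library are available. Lean on these libraries where they do the work, as an engineer would, in place of code of your own. Each camera call takes 0.05 s, during which the arm holds its last target.

## Working session

There is one attempt and no reset: what is moved stays moved. The work goes in short steps, Python scripts to look and compute and a tool call to move; the robot and the scene stay as the last step left them, time stands still between calls to the robot, and variables do not carry over. Pictures are saved under pics/ and viewed, and the job is handed in when it is done.

Besides the shell and the picture viewer there is one more tool, called after ">>>" in YAML: its name, and indented under it one key for each argument. drive_tool: Moves the arm, as the interface text tells. Its arguments: {"type":"object","properties":{"deltas":{"type":"array","items":{"type":"object","properties":{"delta_pos":{"type":"array","items":{"type":"number"}},"yaw":{"type":"number"}}}},"claw":{"type":"number"},"force":{"type":"number"}},"required":["deltas"]}

```bash
mkdir -p pics; cat > h.py <<'E'
import numpy as np, cv2
from cell import sense, read_camera
def shot(n,tag):
    c=read_camera(n); cv2.imwrite(f'pics/{tag}.png',c['image'][:,:,::-1]); return c
def cam(c,s=None):
    K=np.array([[c['fx'],0,c['cx']],[0,c['fy'],c['cy']],[0,0,1.]])
    if 'rvec' in c:
        R=cv2.Rodrigues(np.array(c['rvec'],float))[0]; t=np.array(c['tvec'],float).ravel()
    else:
        T=np.eye(4);T[:3,:3]=cv2.Rodrigues(np.array(s['tool_rot'],float))[0];T[:3,3]=s['ee_pos']
        M=np.linalg.inv(T@np.array(c['T_tool_cam'])); R=M[:3,:3];t=M[:3,3]
    return K,R,t
def ray(C,uv,z):
    K,R,t=C; o=-R.T@t; d=R.T@np.linalg.inv(K)@np.array([uv[0],uv[1],1.]); return o+d*(z-o[2])/d[2]
def proj(C,P):
    K,R,t=C; p=K@(R@np.array(P,float)+t); return p[:2]/p[2]
E
python3 - <<'E'
from h import *
import pickle
s=sense();print({k:np.round(v,3) for k,v in s.items()})
print(np.round(cv2.Rodrigues(np.array(s['tool_rot']))[0],3))
D={}
for n in('top','side','wrist'):
    c=shot(n,n+'0');C=cam(c,s);D[n]=(c,C);print(n,c['fx'],np.round(-C[1].T@C[2]),np.round(C[1][2],2))
pickle.dump(D,open('d0.pkl','wb'))
E
```

```text
{'time': np.float64(0.0), 'joint_positions': array([-1.36 ,  0.412, -0.013,  1.597,  0.006,  1.134, -0.082]), 'qvel': array([ 0.   , -0.   , -0.001,  0.001,  0.   ,  0.   ,  0.001]), 'tau': array([ 0.0000e+00, -5.8796e+01,  6.4200e-01, -2.9107e+01, -5.4000e-02,
        1.8000e-02,  0.0000e+00]), 'ee_pos': array([171.914, 600.504, 301.83 ]), 'tool_rot': array([ 0.218,  1.56 , -0.22 ]), 'ft_force': array([-0.081,  0.264,  0.88 ]), 'wrist_torque': array([-0.02 ,  0.039,  0.003]), 'gripper_width': np.float64(87.955)}
[[-0.     0.275  0.961]
 [-0.002  0.961 -0.275]
 [-1.    -0.002  0.   ]]
top 443.4789943339187 [ 423.  116. 1265.] [ 0.16 -0.   -0.99]
side 401.491053799405 [ -40. -691.  771.] [ 0.53  0.67 -0.52]
wrist 305.198454214575 [105. 620. 383.] [ 0.24 -0.07 -0.97]
```

View pics/top0.png

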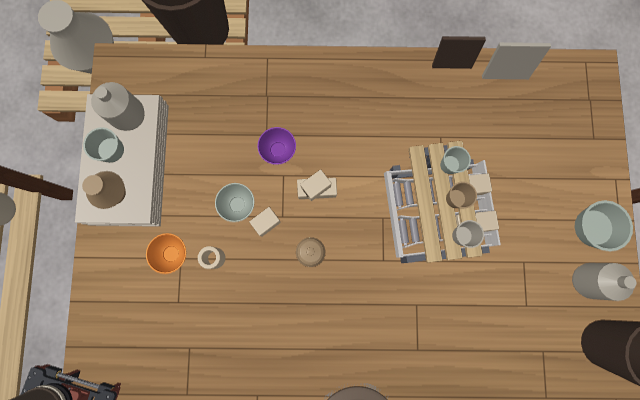

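View pics/side0.png

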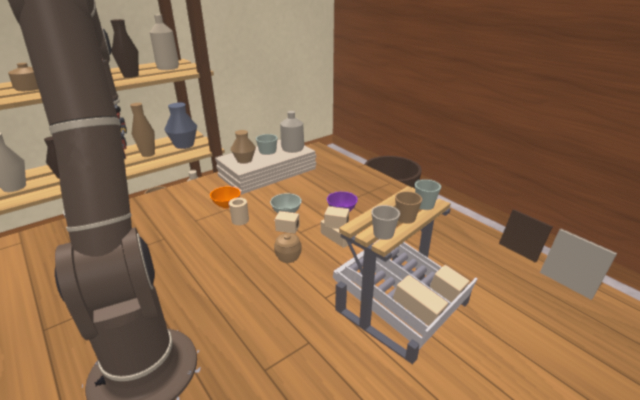

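View pics/wrist0.png

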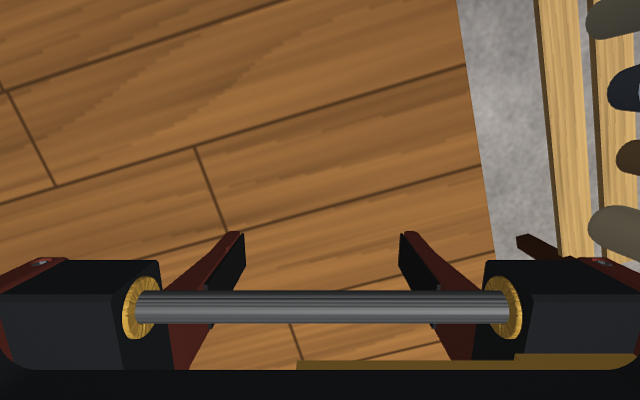

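```bash
python3 - <<'E'
import cv2
a=cv2.imread('pics/top0.png');b=cv2.imread('pics/side0.png')
cv2.imwrite('pics/z1.png',cv2.resize(a[125:275,195:345],(600,600),interpolation=2))
cv2.imwrite('pics/z2.png',cv2.resize(a[135:270,375:510],(594,594),interpolation=2))
cv2.imwrite('pics/z3.png',cv2.resize(b[170:370,220:490],(800,593),interpolation=2))
E
```

```text
(no output)
```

View pics/z1.png

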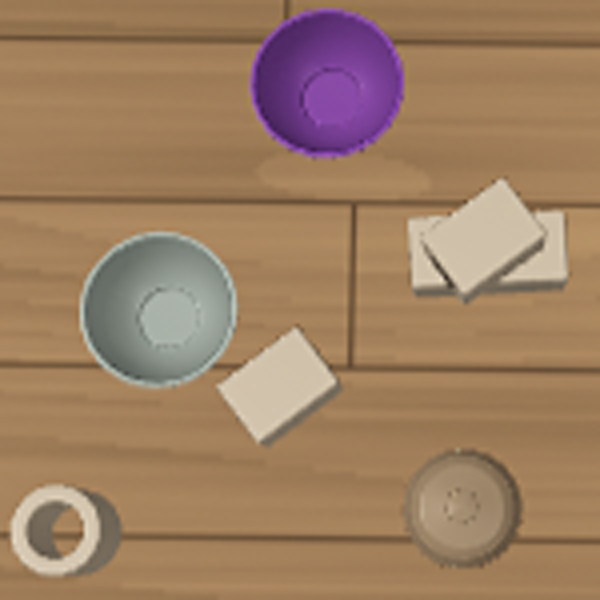

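View pics/z2.png

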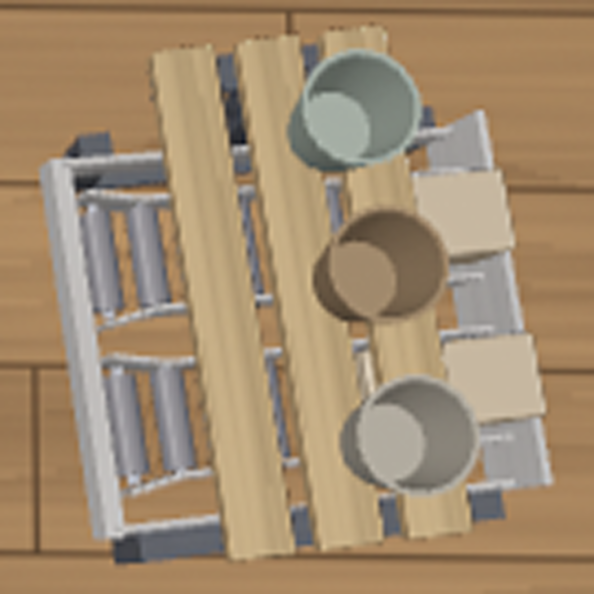

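View pics/z3.png

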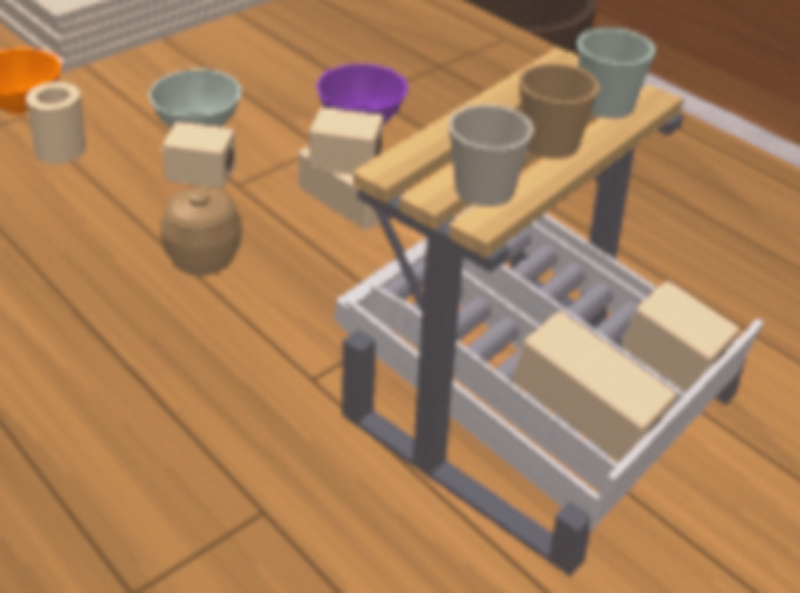

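```bash
python3 - <<'E'
from h import *
import pickle
c,C=pickle.load(open('d0.pkl','rb'))['top']
f=lambda p,s,o:(p[0]/s+o[0]-.5+.5/s,p[1]/s+o[1]-.5+.5/s)
Z2=lambda p,z:ray(C,f(p,4.4,(375,135)),z)
Z1=lambda p,z:ray(C,f(p,4,(195,125)),z)
def rep(n,a,b):
    d=b-a;print(n,np.round(a),np.round(b),'len',round(np.linalg.norm(d)),'ang',round(np.degrees(np.arctan2(d[1],d[0])),1),'mid',np.round((a+b)/2))
rep('sill',Z2((97,538),105),Z2((42,162),105))
rep('shelf',Z2((230,558),264),Z2((152,52),264))
rep('stop',Z2((550,483),85),Z2((483,112),85))
# props: mask for buff tops
im=c['image'];hsv=cv2.cvtColor(im,cv2.COLOR_RGB2HSV);lab=cv2.cvtColor(im,cv2.COLOR_RGB2LAB)
for p in [(264,221),(316,184),(332,188),(482,184),(487,222),(150,180)]: print(p,im[p[1],p[0]],hsv[p[1],p[0]],lab[p[1],p[0]])
for n,q,z in [('short_b',[(217,385),(295,327),(340,382),(262,442)],50),('short_a',[(421,238),(501,180),(546,236),(467,300)],100),('long_a',[(408,218),(565,209),(568,282),(415,290)],50)]:
    P=np.array([Z1(p,z) for p in q])
    print(n,np.round(P[:,:2]).tolist(),'mid',np.round(P.mean(0)),'sides',[round(np.linalg.norm(P[i]-P[(i+1)%4])) for i in range(4)], 'ang',[round(np.degrees(np.arctan2(*(P[(i+1)%4]-P[i])[[1,0]])),1) for i in range(4)])
for n,p,z in [('bowl',(158,308),50),('jar',(462,505),63),('tube',(56,530),75)]: print(n,np.round(Z1(p,z)))
E
```

```text
sill [457. -96. 105.] [683. -67. 105.] len 229 ang 7.4 mid [570. -81. 105.]
shelf [ 443. -135.  264.] [ 708. -101.  264.] len 267 ang 7.3 mid [ 575. -118.  264.]
stop [ 493. -375.   85.] [ 723. -345.   85.] len 232 ang 7.3 mid [ 608. -360.   85.]
(264, 221) [209 194 171] [ 18  46 209] [202 129 141]
(316, 184) [207 192 169] [ 18  47 207] [200 129 142]
(332, 188) [207 192 169] [ 18  47 207] [200 129 142]
(482, 184) [198 184 160] [ 19  49 198] [192 129 142]
(487, 222) [198 183 160] [ 18  49 198] [192 129 142]
(150, 180) [198 189 177] [ 17  27 198] [197 129 135]
short_b [[552.0, 299.0], [593.0, 246.0], [555.0, 214.0], [513.0, 267.0]] mid [553. 257.  50.] sides [66, 50, 67, 50] ang [np.float64(-52.1), np.float64(-139.8), np.float64(128.7), np.float64(39.6)]
short_a [[647.0, 159.0], [687.0, 105.0], [649.0, 75.0], [605.0, 127.0]] mid [647. 117. 100.] sides [67, 49, 68, 52] ang [np.float64(-52.8), np.float64(-141.2), np.float64(130.1), np.float64(37.0)]
long_a [[671.0, 170.0], [678.0, 60.0], [627.0, 58.0], [620.0, 164.0]] mid [649. 113.  50.] sides [110, 52, 106, 51] ang [np.float64(-86.0), np.float64(-177.4), np.float64(93.7), np.float64(6.5)]
bowl [605. 341.  50.]
jar [471. 129.  63.]
tube [451. 398.  75.]
```

>>> drive_tool:
  deltas:
    - {"delta_pos":[6,-5,0],"yaw":-5}
    - {"delta_pos":[12,-11,0],"yaw":-11}
    - {"delta_pos":[18,-17,0],"yaw":-17}
    - {"delta_pos":[24,-23,0],"yaw":-23}
    - {"delta_pos":[30,-29,0],"yaw":-30}
    - {"delta_pos":[36,-35,0],"yaw":-36}
    - {"delta_pos":[41,-41,0],"yaw":-36}
    - {"delta_pos":[46,-46,0],"yaw":-36}
    - {"delta_pos":[46,-46,0],"yaw":-36}
    - {"delta_pos":[46,-46,0],"yaw":-36}
    - {"delta_pos":[46,-46,0],"yaw":-36}
    - {"delta_pos":[46,-46,0],"yaw":-36}
    - {"delta_pos":[46,-46,0],"yaw":-36}
    - {"delta_pos":[46,-46,0],"yaw":-36}
  claw: 1
  force: 40

```text
time: 1.9
ee_pos: [631.1, 142.7, 302.7]
tool_rot: [0.706, 1.454, -0.706]
ft_force: [-0.2, 1.3, 1.0]
gripper_width: 87.6
```

```bash
python3 - <<'E'
from h import *
import pickle
s=sense();print(s['time'],np.round(s['ee_pos'],1),np.round(s['joint_positions'],2))
R=cv2.Rodrigues(np.array(s['tool_rot']))[0];print(np.round(R,3),np.degrees(np.arctan2(R[1,1],R[0,1])))
c=shot('wrist','w1');pickle.dump((c,cam(c,s)),open('w1.pkl','wb'))
E
```

```text
1.9 [631.1 142.7 302.7] [-0.53  0.46  0.34  1.56 -0.16  1.15  0.51]
[[-0.     0.786  0.618]
 [ 0.001  0.618 -0.786]
 [-1.     0.    -0.001]] 38.17204278947802
```

View pics/w1.png

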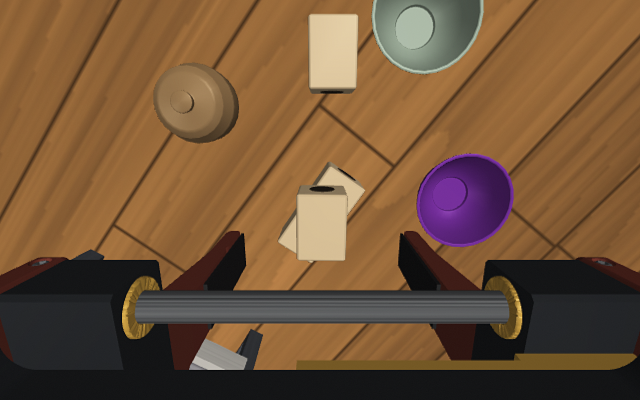

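```bash
python3 - <<'E'
from h import *
import pickle
c,C=pickle.load(open('w1.pkl','rb'))
im=c['image'][:,:,::-1].copy()
cv2.imwrite('pics/w1z.png',cv2.resize(im[150:270,265:385],(600,600),interpolation=2))
cv2.imwrite('pics/w1y.png',cv2.resize(im[0:110,290:490],(800,440),interpolation=2))
E
```

```text
(no output)
```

View pics/w1z.png

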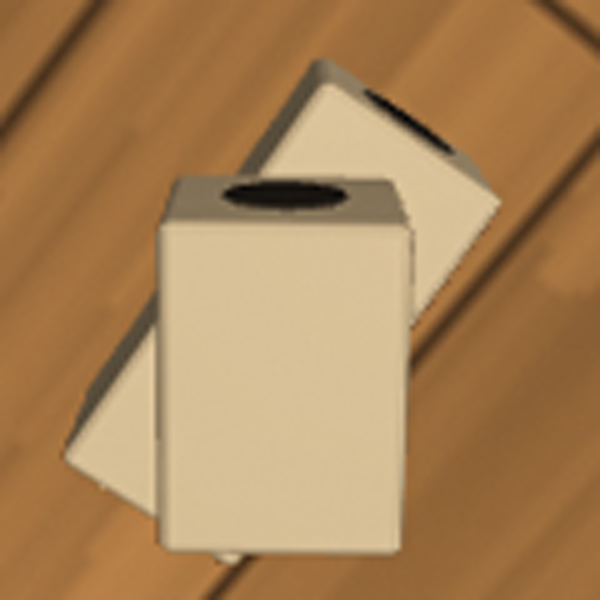

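View pics/w1y.png

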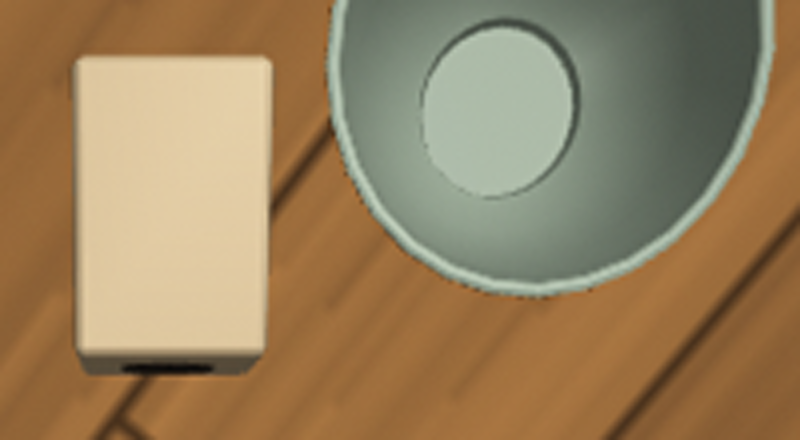

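```bash
python3 - <<'E'
from h import *
import pickle
c,C=pickle.load(open('w1.pkl','rb'))
def rep(n,q,s,o,z):
    P=np.array([ray(C,(p[0]/s+o[0],p[1]/s+o[1]),z) for p in q])
    print(n,np.round(P[:,:2]).tolist(),'mid',np.round(P.mean(0),1),'sides',[round(np.linalg.norm(P[i]-P[(i+1)%4])) for i in range(4)], 'ang',[round(np.degrees(np.arctan2(*(P[(i+1)%4]-P[i])[[1,0]])),1) for i in range(4)])
rep('short_a',[(160,223),(410,225),(400,550),(163,550)],5,(265,150),100)
rep('short_b',[(75,60),(272,58),(266,352),(78,352)],4,(290,0),50)
for p in [(332,90),(400,235),(470,278),(530,295),(600,283),(700,215),(760,90)]: 
    P=ray(C,(p[0]/4+290,p[1]/4),50);print(np.round(P[:2]))
E
```

```text
short_a [[609.0, 132.0], [646.0, 161.0], [687.0, 108.0], [650.0, 78.0]] mid [648.  119.8 100. ] sides [48, 67, 48, 68] ang [np.float64(37.6), np.float64(-52.4), np.float64(-141.9), np.float64(127.4)]
short_b [[514.0, 271.0], [551.0, 301.0], [593.0, 248.0], [555.0, 218.0]] mid [553.2 259.6  50. ] sides [48, 67, 48, 67] ang [np.float64(38.6), np.float64(-51.5), np.float64(-141.9), np.float64(128.1)]
[567. 305.]
[602. 290.]
[622. 294.]
[637. 300.]
[649. 313.]
[658. 340.]
[650. 369.]
```

>>> drive_tool:
  deltas:
    - {"delta_pos":[0.1,-0.3,-5],"yaw":0}
    - {"delta_pos":[0.1,-0.3,-10],"yaw":0}
    - {"delta_pos":[0.1,-0.3,-14],"yaw":0}
    - {"delta_pos":[0.1,-0.3,-15.6],"yaw":0}
    - {"delta_pos":[0.1,-0.3,-15.6],"yaw":0}
    - {"delta_pos":[0.1,-0.3,-15.6],"yaw":0}

```text
time: 2.7
ee_pos: [634.0, 138.2, 148.5]
tool_rot: [0.709, 1.45, -0.706]
ft_force: [-0.3, -0.9, 0.2]
gripper_width: 88.0
```

>>> drive_tool:
  deltas:
    - {"delta_pos":[0,0,0],"yaw":0}
    - {"delta_pos":[0,0,0],"yaw":0}
    - {"delta_pos":[0,0,0],"yaw":0}
    - {"delta_pos":[0,0,0],"yaw":0}
    - {"delta_pos":[0,0,0],"yaw":0}
  claw: -1
  force: 40

```text
time: 3.32
ee_pos: [633.1, 138.1, 146.8]
tool_rot: [0.708, 1.452, -0.708]
ft_force: [-0.1, 0.5, 1.2]
gripper_width: 49.7
```

```bash
python3 - <<'E'
from h import *
import pickle
D=pickle.load(open('d0.pkl','rb'));T=D['top'][1];S=D['side'][1]
z2=lambda p:(p[0]/4.4+375,p[1]/4.4+135); z3=lambda p:(p[0]/2.963+220,p[1]/2.963+170)
def tri(a,b):
    P1=T[0]@np.c_[T[1],T[2]];P2=S[0]@np.c_[S[1],S[2]]
    X=cv2.triangulatePoints(P1,P2,np.array(a,float).reshape(2,1),np.array(b,float).reshape(2,1)).ravel();return X[:3]/X[3]
print('shelf near',np.round(tri(z2((230,558)),z3((357,180)))),'far',np.round(tri(z2((152,52)),z3((556,50)))))
print('sill near',np.round(tri(z2((97,538)),z3((338,300)))))
print('stop near',np.round(tri(z2((550,483)),z3((598,503)))),'far',np.round(tri(z2((483,112)),z3((760,322)))))
# model check: predict points for mouth guess
for oy in(-93,-96,-99):
  o=np.array([572,oy,0.]);a=np.radians(-82.7);u=np.array([np.cos(a),np.sin(a),0]);v=np.array([-u[1],u[0],0])
  f=lambda x,y,z:o+u*x+v*y+np.array([0,0,z])
  for n,p in dict(shelfN=(19,-135,264),shelfF=(19,135,264),shelfB=(148,-135,264),sillN=(-12,-115,105),sillF=(-12,115,105),r1L=(12,50,108),r1R=(12,-50,108),r2L=(42,50,104)).items():
    q=f(*p);t=proj(T,q);w=proj(S,q);print(oy,n,np.round((t-[375,135])*4.4),np.round((w-[220,170])*2.963))
E
```

```text
shelf near [ 442. -138.  255.] far [ 707. -102.  261.]
sill near [457. -99. 103.]
stop near [ 487. -371.   86.] far [ 716. -338.  103.]
-93 shelfN [217. 560.] [347. 166.]
-93 shelfF [139.  49.] [553.  43.]
-93 shelfB [467. 531.] [485. 240.]
-93 sillN [ 94. 537.] [333. 297.]
-93 sillF [ 40. 158.] [497. 184.]
-93 r1L [ 95. 257.] [475. 222.]
-93 r1R [119. 422.] [405. 272.]
-93 r2L [143. 253.] [502. 239.]
-96 shelfN [223. 560.] [349. 168.]
-96 shelfF [145.  49.] [555.  45.]
-96 shelfB [473. 531.] [488. 243.]
-96 sillN [ 99. 537.] [335. 299.]
-96 sillF [ 45. 158.] [499. 186.]
-96 r1L [100. 257.] [478. 223.]
-96 r1R [124. 422.] [407. 274.]
-96 r2L [148. 253.] [504. 241.]
-99 shelfN [229. 560.] [352. 170.]
-99 shelfF [150.  49.] [558.  46.]
-99 shelfB [478. 531.] [491. 245.]
-99 sillN [104. 537.] [338. 301.]
-99 sillF [ 50. 158.] [501. 187.]
-99 r1L [105. 258.] [480. 225.]
-99 r1R [130. 422.] [409. 275.]
-99 r2L [153. 253.] [506. 243.]
```

```bash
python3 - <<'E'
import cv2
a=cv2.imread('pics/top0.png')
cv2.imwrite('pics/z4.png',cv2.resize(a[165:265,380:450],(560,800),interpolation=2)[:600])
E
```

```text
(no output)
```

View pics/z4.png

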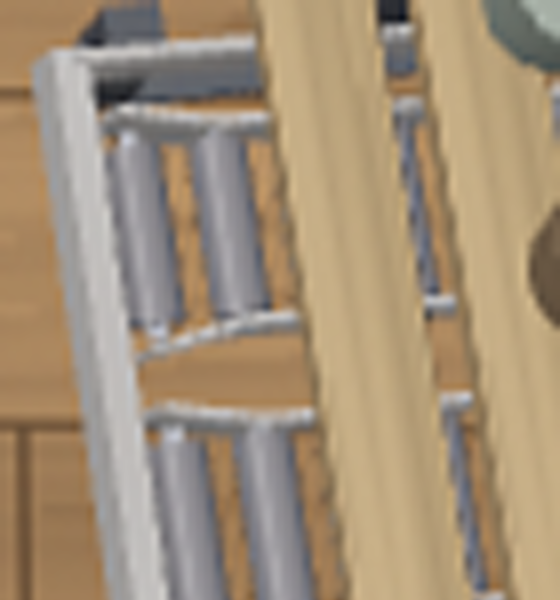

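>>> drive_tool:
  deltas:
    - {"delta_pos":[0,0,3],"yaw":0}
    - {"delta_pos":[0,0,7],"yaw":0}
    - {"delta_pos":[-0.5,-3,7.5],"yaw":-8}
    - {"delta_pos":[-1.5,-8,7.5],"yaw":-16}
    - {"delta_pos":[-2.5,-12,7.5],"yaw":-24}
    - {"delta_pos":[-2.5,-12,7.5],"yaw":-30.5}
    - {"delta_pos":[-2.5,-12,7.5],"yaw":-30.5}
    - {"delta_pos":[-2.5,-12,7.5],"yaw":-30.5}

```text
time: 4.32
ee_pos: [607.9, 18.8, 221.2]
tool_rot: [1.109, 1.271, -1.109]
ft_force: [-0.5, -1.1, -2.9]
gripper_width: 49.8
```

```bash
python3 - <<'E'
from h import *
s=sense();print(s['time'],np.round(s['ee_pos'],1),np.round(s['joint_positions'],2))
c=shot('side','s2');c=shot('top','t2');C=cam(c)
a=cv2.imread('pics/s2.png');b=cv2.imread('pics/t2.png')
cv2.imwrite('pics/s2z.png',np.hstack([cv2.resize(a[120:320,250:450],(400,400)),cv2.resize(b[120:270,345:495],(400,400))]))
E
```

```text
4.325 [607.9  18.8 221.2] [-0.45  0.49  0.47  1.75 -0.26  0.96  0.26]
```

View pics/s2z.png

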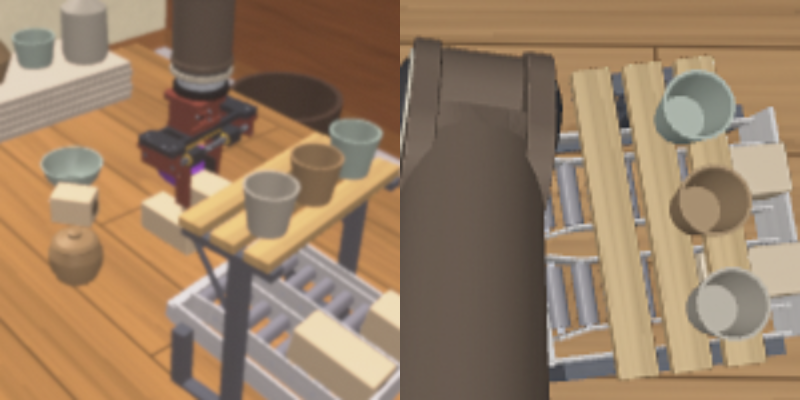

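>>> drive_tool:
  deltas:
    - {"delta_pos":[0.3,-2,-0.5],"yaw":0}
    - {"delta_pos":[0.5,-4,-0.7],"yaw":0}
    - {"delta_pos":[0.8,-6,-0.7],"yaw":0}
    - {"delta_pos":[0.9,-7.5,-0.7],"yaw":0}
    - {"delta_pos":[1.0,-8.3,-0.7],"yaw":0}
    - {"delta_pos":[1.0,-8.3,-0.7],"yaw":0}

```text
time: 5.18
ee_pos: [618.0, -65.8, 214.7]
tool_rot: [1.113, 1.268, -1.113]
ft_force: [-0.3, 0.5, -3.6]
gripper_width: 49.8
```

>>> drive_tool:
  deltas:
    - {"delta_pos":[0,0,-0.4],"yaw":0}
    - {"delta_pos":[0,0,-0.8],"yaw":0}
    - {"delta_pos":[0,0,-0.8],"yaw":0}

```text
time: 5.55
ee_pos: [617.8, -64.5, 206.1]
tool_rot: [1.111, 1.27, -1.112]
ft_force: [0.3, 0.5, -2.3]
gripper_width: 49.7
```

```bash
python3 - <<'E'
from h import *
s=sense();print(s['time'],np.round(s['ee_pos'],1),np.round(s['ft_force'],1))
c=shot('side','s3');c=shot('top','t3');c=shot('wrist','w3')
a=cv2.imread('pics/s3.png');b=cv2.imread('pics/w3.png')
cv2.imwrite('pics/s3z.png',np.hstack([cv2.resize(a[130:330,280:480],(400,400),interpolation=2),cv2.resize(b,(400,400))]))
E
```

```text
5.55 [617.8 -64.5 206.1] [ 0.3  0.5 -2.3]
```

View pics/s3z.png

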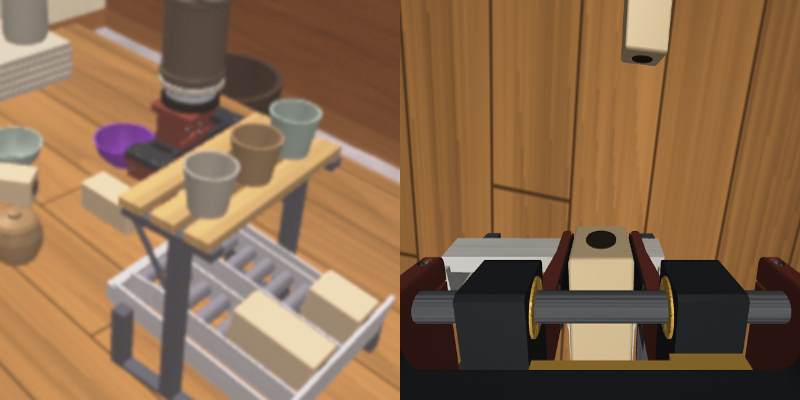

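>>> drive_tool:
  deltas:
    - {"delta_pos":[0,0,-0.1],"yaw":0}
    - {"delta_pos":[0,0,-0.1],"yaw":0}
    - {"delta_pos":[0,0,-0.1],"yaw":0}
  claw: 1

```text
time: 6.08
ee_pos: [618.2, -65.2, 206.0]
tool_rot: [1.112, 1.268, -1.111]
ft_force: [-0.9, -0.8, 0.3]
gripper_width: 76.3
```

>>> drive_tool:
  deltas:
    - {"delta_pos":[0,0,3],"yaw":0}
    - {"delta_pos":[0,0,6.5],"yaw":0}
    - {"delta_pos":[-0.5,4,6.5],"yaw":0}
    - {"delta_pos":[-0.8,6,6.5],"yaw":0}
    - {"delta_pos":[-0.8,6,6.5],"yaw":0}

```text
time: 6.7
ee_pos: [609.7, -3.2, 270.2]
tool_rot: [1.109, 1.271, -1.11]
ft_force: [0.1, 0.7, -0.8]
gripper_width: 87.7
```

```bash
python3 - <<'E'
from h import *
s=sense();print(s['time'],np.round(s['ee_pos'],1),np.round(s['ft_force'],1))
c=shot('side','s4');c=shot('wrist','w4')
a=cv2.imread('pics/s4.png');b=cv2.imread('pics/w4.png')
cv2.imwrite('pics/s4z.png',np.hstack([cv2.resize(a[130:330,280:480],(400,400),interpolation=2),cv2.resize(b,(400,400))]))
E
```

```text
6.7 [609.7  -3.2 270.2] [ 0.1  0.7 -0.8]
```

View pics/s4z.png

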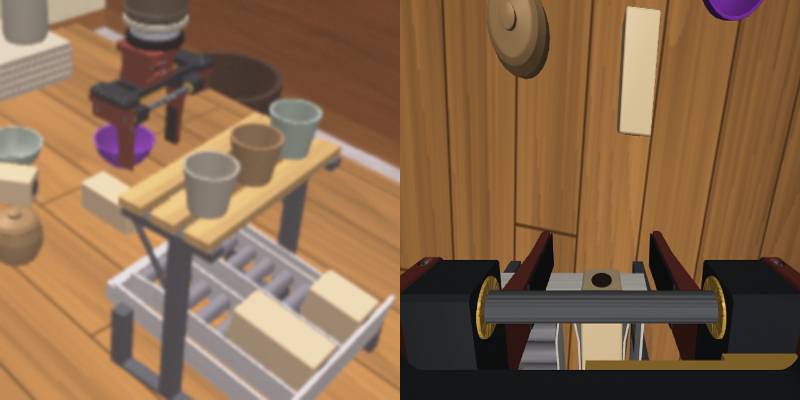

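>>> drive_tool:
  deltas:
    - {"delta_pos":[0,0,0],"yaw":0}
    - {"delta_pos":[0,0,0],"yaw":0}
    - {"delta_pos":[0,0,-3],"yaw":0}
    - {"delta_pos":[0,0,-6.3],"yaw":0}
    - {"delta_pos":[0,0,-6.3],"yaw":0}
    - {"delta_pos":[0,0,-6.3],"yaw":0}
    - {"delta_pos":[0,0,-6.3],"yaw":0}
  claw: -1

```text
time: 7.68
ee_pos: [610.8, -5.4, 209.1]
tool_rot: [1.113, 1.267, -1.11]
ft_force: [1.0, -0.5, 0.1]
gripper_width: 21.4
```

>>> drive_tool:
  deltas:
    - {"delta_pos":[0.3,-2,-6.3],"yaw":0}
    - {"delta_pos":[0.4,-3.3,-6.3],"yaw":0}
    - {"delta_pos":[0.6,-4.5,-6.3],"yaw":0}
    - {"delta_pos":[0.7,-5.5,-6.3],"yaw":0}
    - {"delta_pos":[0.8,-6.2,-6.3],"yaw":0}
    - {"delta_pos":[0.8,-6.2,-6.3],"yaw":0}
    - {"delta_pos":[0.8,-6.2,-6.3],"yaw":0}

```text
time: 8.55
ee_pos: [622.6, -63.3, 153.3]
tool_rot: [1.119, 1.265, -1.098]
ft_force: [-11.2, 15.8, 53.7]
gripper_width: 0.3
```

>>> drive_tool:
  deltas:
    - {"delta_pos":[-0.3,2,3],"yaw":0}
    - {"delta_pos":[-0.8,6.2,6],"yaw":0}
    - {"delta_pos":[-0.8,6.2,12],"yaw":0}
    - {"delta_pos":[-0.8,6.2,12.6],"yaw":0}
    - {"delta_pos":[-0.8,6.2,12.6],"yaw":0}

```text
time: 9.18
ee_pos: [610.2, -5.3, 271.6]
tool_rot: [1.113, 1.267, -1.11]
ft_force: [-0.7, 0.2, -0.8]
gripper_width: 0.6
```

```bash
python3 - <<'E'
from h import *
s=sense();print(s['time'],np.round(s['ee_pos'],1),np.round(s['ft_force'],1))
c=shot('side','s5');c=shot('wrist','w5');shot('top','t5')
a=cv2.imread('pics/s5.png');b=cv2.imread('pics/w5.png')
cv2.imwrite('pics/s5z.png',np.hstack([cv2.resize(a[130:330,280:480],(400,400),interpolation=2),cv2.resize(b,(400,400))]))
E
```

```text
9.175 [610.2  -5.3 271.6] [-0.7  0.2 -0.8]
```

View pics/s5z.png

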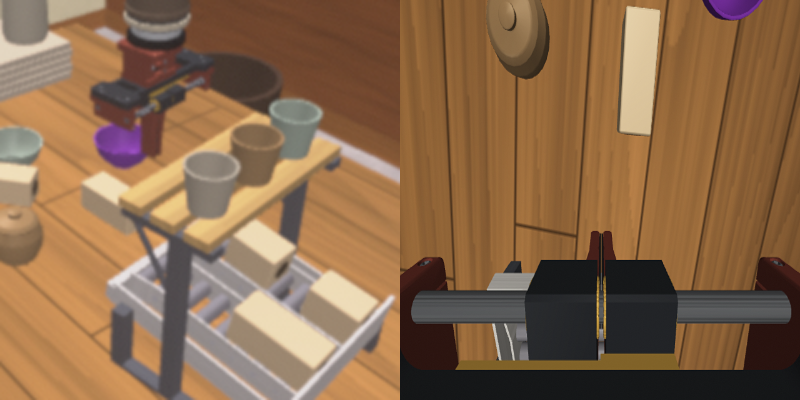

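View pics/t5.png

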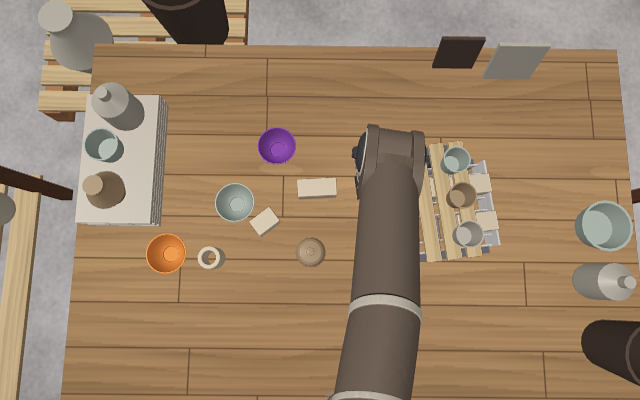

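```bash
python3 - <<'E'
from h import *
import pickle
s=sense();c=shot('wrist','w6');C=cam(c,s)
im=c['image'];c2=shot('side','s6')
a=cv2.imread('pics/s6.png')
for n,(C,im,pt,z) in dict(w=(C,im,(1010-0,60),50),).items(): pass
def face(im,box,C,z,n):
    x0,y0,x1,y1=box;lab=cv2.cvtColor(im,cv2.COLOR_RGB2LAB).astype(int)
    m=((lab[:,:,0]>175)&(lab[:,:,2]<158)&(lab[:,:,2]>134)).astype(np.uint8);k=np.zeros_like(m);k[y0:y1,x0:x1]=m[y0:y1,x0:x1]
    ct=max(cv2.findContours(k,0,2)[0],key=cv2.contourArea);r=cv2.minAreaRect(ct)
    q=cv2.boxPoints(r)
    P=np.array([ray(C,p,z) for p in q]);print(n,q.round().tolist(),np.round(P[:,:2]).tolist(),'mid',np.round(P.mean(0),1),[round(np.linalg.norm(P[i]-P[(i+1)%4])) for i in range(4)],[round(np.degrees(np.arctan2(*(P[(i+1)%4]-P[i])[[1,0]])),1) for i in range(4)])
face(im,(320,0,450,170),C,50,'w')
ct=read_camera('top');face(ct['image'],(290,170,345,205),cam(ct),50,'top')
face(ct['image'],(245,200,285,240),cam(ct),50,'top_b')
b=cv2.imread('pics/w6.png')
cv2.imwrite('pics/s6z.png',np.hstack([cv2.resize(a[200:300,340:480],(560,400),interpolation=2),cv2.resize(b[0:150,340:440],(230,400))]))
E
```

```text
w [[352.0, 130.0], [364.0, 4.0], [417.0, 9.0], [406.0, 135.0]] [[628.0, 62.0], [622.0, 168.0], [669.0, 170.0], [680.0, 64.0]] mid [649.7 116.1  50. ] [107, 47, 107, 52] [np.float64(93.5), np.float64(2.8), np.float64(-83.9), np.float64(-177.6)]
top [[297.0, 179.0], [335.0, 177.0], [336.0, 194.0], [297.0, 196.0]] [[671.0, 170.0], [678.0, 62.0], [630.0, 59.0], [622.0, 166.0]] mid [650.1 114.2  50. ] [108, 48, 108, 48] [np.float64(-86.2), np.float64(-176.8), np.float64(93.7), np.float64(4.0)]
top_b [[249.0, 221.0], [269.0, 206.0], [279.0, 220.0], [259.0, 235.0]] [[551.0, 299.0], [593.0, 246.0], [555.0, 216.0], [513.0, 270.0]] mid [553.1 257.9  50. ] [68, 48, 68, 48] [np.float64(-51.8), np.float64(-142.1), np.float64(127.9), np.float64(38.2)]
```

View pics/s6z.png

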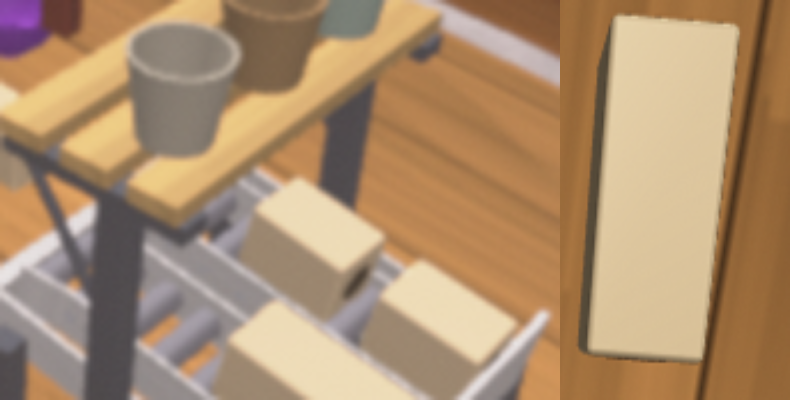

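>>> drive_tool:
  deltas:
    - {"delta_pos":[1,5,0],"yaw":-3.5}
    - {"delta_pos":[2.5,11,-3],"yaw":-3.5}
    - {"delta_pos":[3.7,16.4,-6],"yaw":-3.5}
    - {"delta_pos":[3.7,16.4,-8],"yaw":-3.5}
    - {"delta_pos":[3.7,16.4,-8],"yaw":-3.5}
    - {"delta_pos":[3.7,16.4,-13],"yaw":-3.5}
    - {"delta_pos":[3.7,16.4,-17.4],"yaw":-3.5}
    - {"delta_pos":[3.7,16.4,-17.4],"yaw":-3.5}
    - {"delta_pos":[3.7,16.4,-17.4],"yaw":-3.5}
    - {"delta_pos":[3.7,16.4,-17.4],"yaw":-3.5}
  claw: 1

```text
time: 10.72
ee_pos: [648.4, 158.7, 99.3]
tool_rot: [1.16, 1.239, -1.155]
ft_force: [0.0, -0.6, -0.8]
gripper_width: 87.6
```

```bash
python3 - <<'E'
from h import *
s=sense();print(s['time'],np.round(s['ee_pos'],1),np.round(s['ft_force'],1))
shot('side','s7');a=cv2.imread('pics/s7.png');shot('wrist','w7');b=cv2.imread('pics/w7.png')
cv2.imwrite('pics/s7z.png',np.hstack([cv2.resize(a[200:300,340:480],(560,400),interpolation=2),cv2.resize(b[200:400,200:440],(240,400))]))
E
```

```text
10.725 [648.4 158.7  99.3] [ 0.  -0.6 -0.8]
```

View pics/s7z.png

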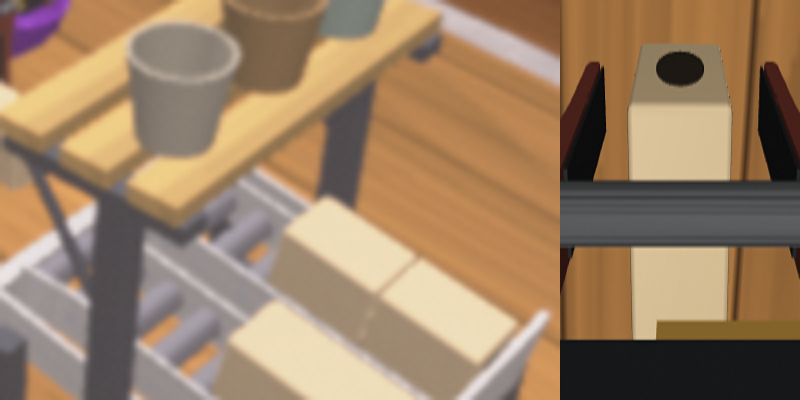

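>>> drive_tool:
  deltas:
    - {"delta_pos":[0,0,0],"yaw":0}
    - {"delta_pos":[0,0,0],"yaw":0}
    - {"delta_pos":[0,0,0],"yaw":0}
    - {"delta_pos":[0,0,0],"yaw":0}
    - {"delta_pos":[0,0,0],"yaw":0}
  claw: -1
  force: 55

```text
time: 11.45
ee_pos: [647.0, 158.9, 96.6]
tool_rot: [1.157, 1.242, -1.157]
ft_force: [-0.8, -0.2, 0.0]
gripper_width: 49.7
```

>>> drive_tool:
  deltas:
    - {"delta_pos":[0,0,4],"yaw":0}
    - {"delta_pos":[0,0,9],"yaw":0}
    - {"delta_pos":[-2,-1,13],"yaw":3.5}
    - {"delta_pos":[-6,-4,13],"yaw":3.5}
    - {"delta_pos":[-10,-8,13],"yaw":3.5}
    - {"delta_pos":[-14.3,-11.8,13],"yaw":3.5}
    - {"delta_pos":[-14.3,-11.8,13],"yaw":3.5}
    - {"delta_pos":[-14.3,-11.8,13],"yaw":3.5}

```text
time: 12.45
ee_pos: [504.3, 41.3, 226.9]
tool_rot: [1.113, 1.268, -1.111]
ft_force: [0.1, 0.4, -3.6]
gripper_width: 49.6
```

```bash
python3 - <<'E'
from h import *
s=sense();print(s['time'],np.round(s['ee_pos'],1),np.round(s['ft_force'],1))
shot('side','s8');a=cv2.imread('pics/s8.png');shot('wrist','w8');b=cv2.imread('pics/w8.png')
cv2.imwrite('pics/s8z.png',np.hstack([cv2.resize(a[130:330,250:450],(400,400),interpolation=2),cv2.resize(b[200:400,200:440],(400,400))]))
E
```

```text
12.45 [504.3  41.3 226.9] [ 0.1  0.4 -3.6]
```

View pics/s8z.png

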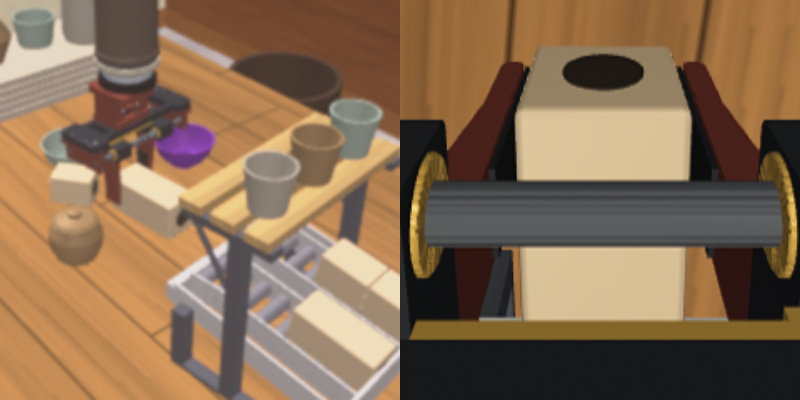

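>>> drive_tool:
  deltas:
    - {"delta_pos":[0.4,-3,-0.6],"yaw":0}
    - {"delta_pos":[0.8,-6,-1],"yaw":0}
    - {"delta_pos":[1.1,-8.5,-1],"yaw":0}
    - {"delta_pos":[1.3,-10.5,-1],"yaw":0}
    - {"delta_pos":[1.5,-11.8,-1],"yaw":0}
    - {"delta_pos":[1.5,-11.8,-1],"yaw":0}

```text
time: 13.3
ee_pos: [519.5, -77.5, 216.4]
tool_rot: [1.112, 1.268, -1.113]
ft_force: [0.7, 0.6, -2.9]
gripper_width: 49.9
```

>>> drive_tool:
  deltas:
    - {"delta_pos":[0,0,-0.5],"yaw":0}
    - {"delta_pos":[0,0,-1.0],"yaw":0}
    - {"delta_pos":[0,0,-1.0],"yaw":0}

```text
time: 13.68
ee_pos: [518.7, -76.4, 206.1]
tool_rot: [1.111, 1.27, -1.112]
ft_force: [0.7, -0.7, -3.2]
gripper_width: 49.4
```

Release and lift, then look.

>>> drive_tool:
  deltas:
    - {"delta_pos":[0,0,-0.1],"yaw":0}
    - {"delta_pos":[0,0,-0.1],"yaw":0}
    - {"delta_pos":[0,0,-0.1],"yaw":0}
    - {"delta_pos":[0,0,0.2],"yaw":0}
    - {"delta_pos":[0,0,3],"yaw":0}
    - {"delta_pos":[0,0,6.5],"yaw":0}
    - {"delta_pos":[-0.5,4,6.5],"yaw":0}
    - {"delta_pos":[-0.8,6,6.5],"yaw":0}
    - {"delta_pos":[-0.8,6,6.5],"yaw":0}
  claw: 1

```text
time: 14.8
ee_pos: [511.0, -15.8, 271.9]
tool_rot: [1.11, 1.27, -1.109]
ft_force: [0.0, -0.9, 0.4]
gripper_width: 87.8
```

```bash
python3 - <<'E'
from h import *
s=sense();print(s['time'],np.round(s['ee_pos'],1),np.round(s['ft_force'],1))
shot('side','s9');a=cv2.imread('pics/s9.png');shot('wrist','w9');b=cv2.imread('pics/w9.png')
cv2.imwrite('pics/s9z.png',np.hstack([cv2.resize(a[130:330,280:480],(400,400),interpolation=2),cv2.resize(b,(400,400))]))
E
```

```text
14.8 [511.  -15.8 271.9] [ 0.  -0.9  0.4]
```

View pics/s9z.png

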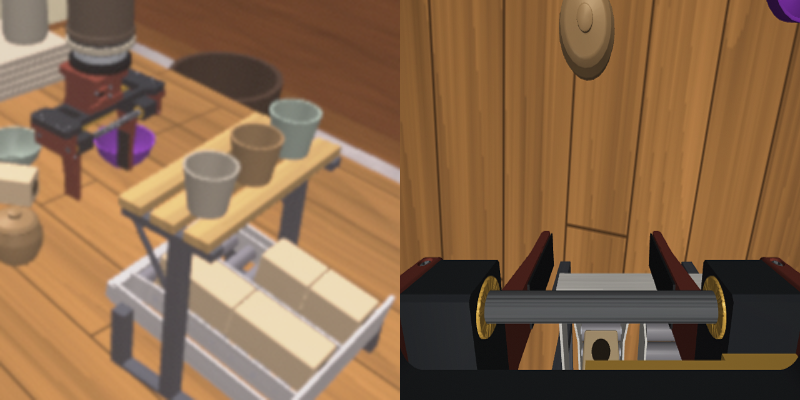

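>>> drive_tool:
  deltas:
    - {"delta_pos":[1,5,0],"yaw":8}
    - {"delta_pos":[2.5,11,-2],"yaw":16}
    - {"delta_pos":[4,17,-4],"yaw":24}
    - {"delta_pos":[5,22,-6],"yaw":30.5}
    - {"delta_pos":[5.7,25.7,-6],"yaw":30.5}
    - {"delta_pos":[5.7,25.7,-6],"yaw":30.5}
    - {"delta_pos":[5.7,25.7,-6],"yaw":30.5}
    - {"delta_pos":[5.7,25.7,-6],"yaw":30.5}
  claw: 0.6

```text
time: 15.9
ee_pos: [568.5, 237.6, 212.0]
tool_rot: [0.71, 1.451, -0.71]
ft_force: [0.8, -0.1, -0.5]
gripper_width: 70.2
```

```bash
python3 - <<'E'
from h import *
s=sense();print(s['time'],np.round(s['ee_pos'],1),s['gripper_width'])
shot('wrist','w10')
shot('side','s10');a=cv2.imread('pics/s10.png');b=cv2.imread('pics/w10.png')
cv2.imwrite('pics/s10z.png',np.hstack([cv2.resize(a[200:300,340:480],(400,400),interpolation=2),cv2.resize(b,(400,400))]))
E
```

```text
15.9 [568.5 237.6 212. ] 70.20510705097287
```

View pics/s10z.png

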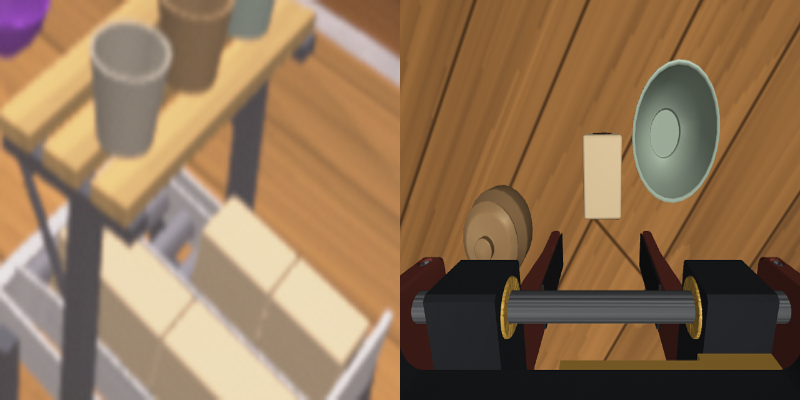

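>>> drive_tool:
  deltas:
    - {"delta_pos":[0,0,-5],"yaw":0}
    - {"delta_pos":[0,0,-10],"yaw":0}
    - {"delta_pos":[0,0,-11.5],"yaw":0}
    - {"delta_pos":[0,0,-11.5],"yaw":0}
    - {"delta_pos":[0,0,-11.5],"yaw":0}

```text
time: 16.62
ee_pos: [569.2, 240.1, 98.6]
tool_rot: [0.71, 1.45, -0.706]
ft_force: [0.6, 0.5, 1.0]
gripper_width: 70.4
```

>>> drive_tool:
  deltas:
    - {"delta_pos":[0,0,0],"yaw":0}
    - {"delta_pos":[0,0,0],"yaw":0}
    - {"delta_pos":[0,0,0],"yaw":0}
    - {"delta_pos":[0,0,0],"yaw":0}
  claw: -1
  force: 40

```text
time: 17.12
ee_pos: [568.4, 240.1, 97.5]
tool_rot: [0.709, 1.452, -0.707]
ft_force: [-1.6, -0.1, 6.1]
gripper_width: 49.6
```

>>> drive_tool:
  deltas:
    - {"delta_pos":[0,0,3],"yaw":0}
    - {"delta_pos":[0.6,-1,6.5],"yaw":0}
    - {"delta_pos":[1.5,-5,6.5],"yaw":-8}
    - {"delta_pos":[2.5,-9,6.5],"yaw":-16}
    - {"delta_pos":[3.2,-11,6.5],"yaw":-24}
    - {"delta_pos":[3.2,-11,5],"yaw":-30.5}
    - {"delta_pos":[3.2,-11,2.5],"yaw":-30.5}
    - {"delta_pos":[3.2,-11,0.5],"yaw":-30.5}
    - {"delta_pos":[3.2,-11,0.1],"yaw":-30.5}
    - {"delta_pos":[3.2,-11,0.1],"yaw":-30.5}

```text
time: 18.38
ee_pos: [599.7, 129.8, 97.5]
tool_rot: [1.111, 1.269, -1.112]
ft_force: [-1.4, 0.2, -2.1]
gripper_width: 49.9
```

>>> drive_tool:
  deltas:
    - {"delta_pos":[0,0,0],"yaw":0}
    - {"delta_pos":[0,0,0],"yaw":0}
    - {"delta_pos":[0,0,0],"yaw":0}
    - {"delta_pos":[0,0,0],"yaw":0}
    - {"delta_pos":[0,0,4],"yaw":0}
    - {"delta_pos":[-0.2,2,7],"yaw":0}
    - {"delta_pos":[-0.6,4.5,10],"yaw":0}
    - {"delta_pos":[-0.6,4.5,10],"yaw":0}
    - {"delta_pos":[-0.6,4.5,10],"yaw":0}
  claw: 1

```text
time: 19.5
ee_pos: [593.7, 174.2, 197.0]
tool_rot: [1.111, 1.268, -1.113]
ft_force: [-0.4, -0.2, -0.3]
gripper_width: 88.3
```

```bash
python3 - <<'E'
from h import *
s=sense();print(s['time'],np.round(s['ee_pos'],1),s['gripper_width'])
shot('wrist','w11');shot('side','s11');shot('top','t11')
a=cv2.imread('pics/s11.png');b=cv2.imread('pics/w11.png');t=cv2.imread('pics/t11.png')
cv2.imwrite('pics/s11z.png',np.hstack([cv2.resize(a[150:350,200:400],(400,400),interpolation=2),b[:,120:520]]))
cv2.imwrite('pics/t11z.png',t)
E
```

```text
19.5 [593.7 174.2 197. ] 88.25633782646472
```

View pics/s11z.png

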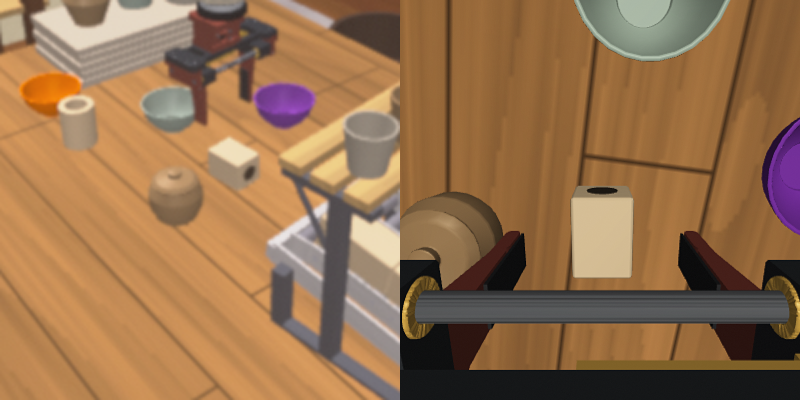

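View pics/t11z.png

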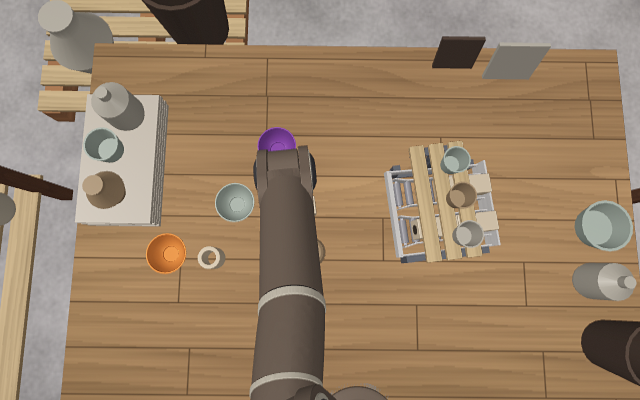

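```bash
python3 - <<'E'
from h import *
s=sense();c=read_camera('wrist');C=cam(c,s)
P=np.array([ray(C,p,50) for p in [(292,197),(352,197),(351,277),(293,277)]])
print(np.round(P),P.mean(0).round(1),[round(np.linalg.norm(P[i]-P[(i+1)%4])) for i in range(4)])
E
```

```text
[[568. 186.  50.]
 [613. 192.  50.]
 [623. 125.  50.]
 [575. 119.  50.]] [594.7 155.3  50. ] [46, 68, 48, 68]
```

>>> drive_tool:
  deltas:
    - {"delta_pos":[0,0.3,-5],"yaw":0}
    - {"delta_pos":[0,0.3,-9],"yaw":0}
    - {"delta_pos":[0,0.3,-10.1],"yaw":0}
    - {"delta_pos":[0,0.3,-10.1],"yaw":0}
    - {"delta_pos":[0,0.3,-10.1],"yaw":0}

```text
time: 20.32
ee_pos: [595.0, 177.8, 98.2]
tool_rot: [1.114, 1.267, -1.11]
ft_force: [0.8, -0.2, -0.1]
gripper_width: 87.5
```

>>> drive_tool:
  deltas:
    - {"delta_pos":[0,0,0],"yaw":0}
    - {"delta_pos":[0,0,0],"yaw":0}
    - {"delta_pos":[0,0,0],"yaw":0}
    - {"delta_pos":[0,0,0],"yaw":0}
    - {"delta_pos":[0,0,0],"yaw":0}
  claw: -1

```text
time: 20.95
ee_pos: [593.8, 177.9, 96.7]
tool_rot: [1.112, 1.269, -1.112]
ft_force: [-1.7, -0.4, 2.6]
gripper_width: 49.9
```

>>> drive_tool:
  deltas:
    - {"delta_pos":[0,0,4],"yaw":0}
    - {"delta_pos":[0,-1,9],"yaw":0}
    - {"delta_pos":[0.3,-5,13],"yaw":0}
    - {"delta_pos":[0.8,-10.5,13],"yaw":0}
    - {"delta_pos":[1.4,-16,13],"yaw":0}
    - {"delta_pos":[1.7,-18.5,12.2],"yaw":0}
    - {"delta_pos":[1.9,-20.5,12],"yaw":0}
    - {"delta_pos":[2.2,-22.5,12],"yaw":0}
    - {"delta_pos":[2.4,-24,12],"yaw":0}
    - {"delta_pos":[2.4,-24.3,12],"yaw":0}
    - {"delta_pos":[2.4,-24.3,12],"yaw":0}

```text
time: 22.32
ee_pos: [618.1, -64.6, 216.6]
tool_rot: [1.112, 1.269, -1.111]
ft_force: [-0.2, 0.5, -3.7]
gripper_width: 49.8
```

>>> drive_tool:
  deltas:
    - {"delta_pos":[0,0,-0.5],"yaw":0}
    - {"delta_pos":[0,0,-1.0],"yaw":0}
    - {"delta_pos":[0,0,-1.0],"yaw":0}

```text
time: 22.7
ee_pos: [617.7, -64.6, 206.0]
tool_rot: [1.111, 1.27, -1.112]
ft_force: [1.6, 0.7, -3.4]
gripper_width: 49.7
```

>>> drive_tool:
  deltas:
    - {"delta_pos":[0,0,-0.1],"yaw":0}
    - {"delta_pos":[0,0,-0.1],"yaw":0}
    - {"delta_pos":[0,0,-0.1],"yaw":0}
    - {"delta_pos":[0,0,0],"yaw":0}
    - {"delta_pos":[0,0,3],"yaw":0}
    - {"delta_pos":[0,0,6.5],"yaw":0}
    - {"delta_pos":[-0.5,4,6.5],"yaw":0}
    - {"delta_pos":[-0.8,6,6.5],"yaw":0}
    - {"delta_pos":[-0.8,6,6.5],"yaw":0}
  claw: 1

```text
time: 23.82
ee_pos: [609.7, -3.2, 271.2]
tool_rot: [1.109, 1.271, -1.11]
ft_force: [0.3, -1.0, 0.5]
gripper_width: 87.9
```

>>> drive_tool:
  deltas:
    - {"delta_pos":[0,0,0],"yaw":0}
    - {"delta_pos":[0,0,0],"yaw":0}
    - {"delta_pos":[0,0,0],"yaw":0}
    - {"delta_pos":[0,0,0],"yaw":0}
    - {"delta_pos":[0,0,0],"yaw":0}
    - {"delta_pos":[0,0,-3],"yaw":0}
    - {"delta_pos":[0,0,-6.3],"yaw":0}
    - {"delta_pos":[0,0,-6.3],"yaw":0}
  claw: -1

```text
time: 24.82
ee_pos: [608.7, -5.0, 206.6]
tool_rot: [1.109, 1.272, -1.115]
ft_force: [0.2, -0.7, 0.3]
gripper_width: 11.5
```

```bash
python3 - <<'E'
from h import *
s=sense();print(s['time'],np.round(s['ee_pos'],1),s['gripper_width'])
shot('wrist','w12');shot('side','s12')
a=cv2.imread('pics/s12.png');b=cv2.imread('pics/w12.png')
cv2.imwrite('pics/s12z.png',np.hstack([cv2.resize(a[130:330,280:480],(400,400),interpolation=2),b[:,120:520]]))
E
```

```text
24.825 [608.7  -5.  206.6] 11.513138042467869
```

View pics/s12z.png

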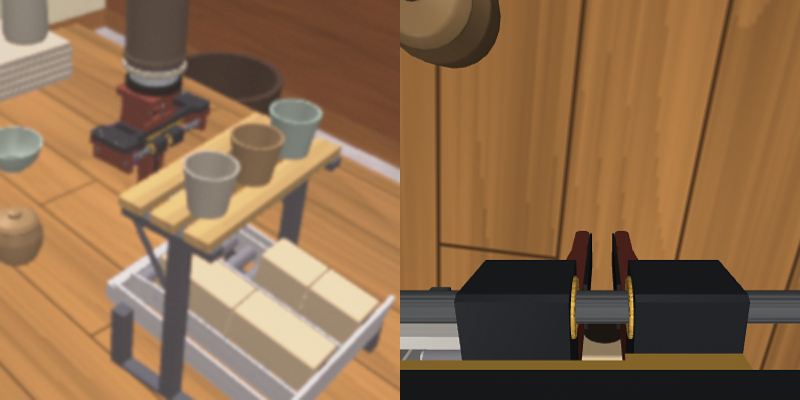

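>>> drive_tool:
  deltas:
    - {"delta_pos":[0,0,0],"yaw":0}
    - {"delta_pos":[0.2,-1.5,0],"yaw":0}
    - {"delta_pos":[0.4,-2.8,0],"yaw":0}
    - {"delta_pos":[0.6,-4.2,0],"yaw":0}
    - {"delta_pos":[0.7,-5.4,0],"yaw":0}
    - {"delta_pos":[0.8,-6.2,0],"yaw":0}
    - {"delta_pos":[0.8,-6.2,0],"yaw":0}
    - {"delta_pos":[0.8,-6.2,0],"yaw":0}

```text
time: 25.92
ee_pos: [618.0, -66.7, 208.5]
tool_rot: [1.112, 1.269, -1.111]
ft_force: [-0.7, 0.9, 0.1]
gripper_width: 0.3
```

>>> drive_tool:
  deltas:
    - {"delta_pos":[-0.4,3,0],"yaw":0}
    - {"delta_pos":[-0.8,7,3],"yaw":0}
    - {"delta_pos":[-1.2,12,6],"yaw":0}
    - {"delta_pos":[-1.2,17,6],"yaw":0}
    - {"delta_pos":[-1.2,20,6],"yaw":0}
    - {"delta_pos":[-1.2,20,6],"yaw":0}
    - {"delta_pos":[-1.2,20,6],"yaw":0}
    - {"delta_pos":[-1.2,20,6],"yaw":0}
    - {"delta_pos":[-1.2,20,6],"yaw":0}
    - {"delta_pos":[-1.2,20,6],"yaw":0}

```text
time: 27.18
ee_pos: [606.1, 132.2, 268.7]
tool_rot: [1.113, 1.268, -1.113]
ft_force: [-0.3, 0.4, -0.6]
gripper_width: 0.2
```

```bash
python3 - <<'E'
from h import *
s=sense();print(s['time'],np.round(s['ee_pos'],1),s['gripper_width'])
shot('wrist','w13');shot('side','s13');shot('top','t13')
a=cv2.imread('pics/s13.png');b=cv2.imread('pics/t13.png')
cv2.imwrite('pics/s13z.png',np.hstack([cv2.resize(a[200:300,350:450],(400,400),interpolation=2),cv2.resize(b[135:270,375:510],(400,400),interpolation=2)]))
cv2.imwrite('pics/t13z.png',b)
E
```

```text
27.175 [606.1 132.2 268.7] 0.19924883060885573
```

View pics/s13z.png

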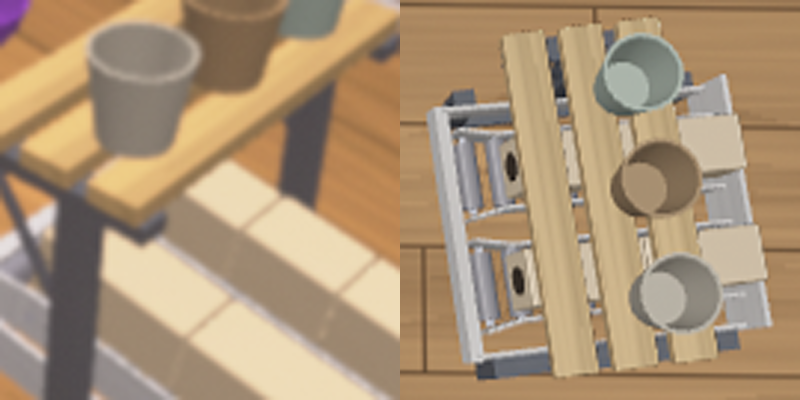

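View pics/t13z.png

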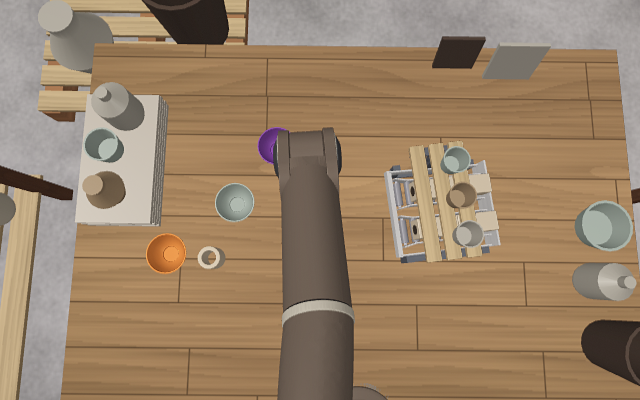

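>>> drive_tool:
  deltas:
    - {"delta_pos":[0,0,0],"yaw":0}
    - {"delta_pos":[0,0,0],"yaw":0}
    - {"delta_pos":[0,0,0],"yaw":0}
    - {"delta_pos":[0,0,0],"yaw":0}
    - {"delta_pos":[0,0,0],"yaw":0}
    - {"delta_pos":[0,0,0],"yaw":0}

```text
time: 28.08
ee_pos: [606.0, 132.9, 268.6]
tool_rot: [1.112, 1.268, -1.112]
ft_force: [0.5, 0.6, -0.1]
gripper_width: 0.6
```

```bash
python3 - <<'E'
from h import *
c=shot('top','t14');T=cam(c);shot('side','s14')
for n in 'ts':
    a=cv2.imread(f'pics/{n}13.png').astype(int);b=cv2.imread(f'pics/{n}14.png').astype(int)
    print(n,'max diff rack',np.abs(a-b)[130:330,340:510].max())
o=np.array([572,-97,0.]);a=np.radians(-82.7);u=np.array([np.cos(a),np.sin(a),0]);v=np.array([-u[1],u[0],0])
im=cv2.resize(cv2.imread('pics/t14.png')[150:270,380:500],(600,600),interpolation=2)
th=np.radians(9)
for y,xs in((50,(40,110,180,250)),(-50,(30,140,250))):
  for x in xs:
    for yy in(-25,25):
      for z in ((0,50) if x==xs[0] else (50,)):
        X=x*np.cos(th)+z*np.sin(th);Z=110-x*np.sin(th)+z*np.cos(th)
        p=(proj(T,o+u*X+v*(y+yy)+np.array([0,0,Z]))-[380,150])*5
        cv2.circle(im,tuple(int(i) for i in p.round()),3,(0,0,255),-1)
cv2.imwrite('pics/t14z.png',im)
E
```

```text
t max diff rack 76
s max diff rack 26
```

View pics/t14z.png

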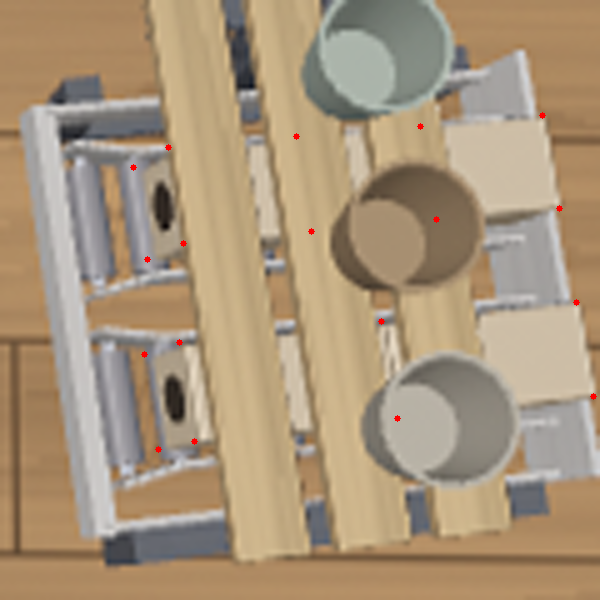

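```bash
python3 - <<'E'
import cv2,numpy as np
for n in 'ts':
    a=cv2.imread(f'pics/{n}13.png').astype(int);b=cv2.imread(f'pics/{n}14.png').astype(int)
    d=np.abs(a-b).max(2);y,x=np.where(d>15);print(n,len(x),x.min() if len(x) else 0,x.max() if len(x) else 0)
    print(' rack',d[135:330,365:510].max() if n=='t' else d[230:330,350:480].max())
from cell import job_done
print(job_done())
E
```

```text
t 442 272 354
 rack 3
s 30 169 350
 rack 4
the job is handed in; nothing more can be done
None
```

I handed the job in at about 28 s with all three props in the rack, but one mistake on the way may have broken the 40 N limit.

**What I did:**
- The left lane already held the short prop and the right lane the long one.
- I put short_a in the left lane, long_a in the right lane, then short_b in the left lane.
- The moves only allow shifts and turns about the vertical, so I could not lean the tool. I held each prop by its rear end to keep the gripper clear of the shelf.
- The two short props stopped on the sill, and I pushed them in with the closed fingers.
- I gripped short_b at its front end first, clear of the bowl, then set it down on the bench and gripped it again by the rear.

**Last checks:**
- In the side view the props in both lanes are closed up. In the top view their rear ends are within a few mm of where closed-up props should be.
- Two views 0.9 s apart show nothing moving in the rack.
- The gripper is empty and well away from the rack. By eye, the bowl and the tube look unmoved in the last top view. The arm hid the jar there, so I last saw it in place in the side and wrist views from before short_b went in. I did not measure any of the three against their starting positions.

**What went wrong:** while pushing short_a, I entered an extra 63 mm of downward travel. The tool pressed on something, probably the prop or the sill, and the wrist force read about 57 N at the end of that move. That is under the 120 N wrist limit. If the gripper body and not the fingers made the contact, it may have passed the 40 N limit. I could not tell which it was. I backed off at once, and short_a then ran down to its place normally.

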